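Load the yoghurt-drink chiller

ROBOT

A 6-joint arm with a two-finger parallel gripper is mounted at the origin on the work surface. World frame = base frame: x ahead of the robot, y to its left, z up, the work surface at z = 0. Lengths are in m, angles in rad, forces in N, time in s.
With the tool pointing down it reaches from about 0.375 to 0.925 m from the base axis. Payload 5.7 kg.
Tool frame: the origin (TCP) lies midway between the tips of the shut fingers; the grasp point (between the pads) lies 19 mm behind it; z points along the fingers, y is the line along which they close (so a half turn about z gives the same grasp; the last joint's range is limited). The gripper opens to 88 mm and grips with 3 to 60 N. Pads are 20 mm wide; open, the fingers measure 115 mm over their backs; the gripper's body (75 mm by 178 mm) begins 61 mm behind the grasp point.
Start: joints at [-1.291, 0.359, 1.51, -0, 1.272, -0.115], TCP at [0.231, -0.554, 0.223] pointing down, gripper open.
Joint ranges: [-2.97, 2.97], [-1.01, 2.36], [0.21, 2.38], [-0.96, 4.11], [0.2, 2.71], [-2.98, 2.98]. Speed limits (rad/s): [2.39, 2.39, 3.14, 3.14, 3.14, 3.14].

INTERFACE

Orientations are given as a unit quaternion [x, y, z, w].
In Python, from bench import move_ptp, servo_line, goto_joints, move_gripper, sleep, inverse_kinematics, capture, PlanningError, close_job, spot_in, silhouettes, current_clock, current_joint_pos, current_qvel, current_joint_torque, current_position, current_orientation, current_force, current_torque, current_finger_gap, current_grip_force gives the robot as it stands. Calls block until the motion is done:
- move_ptp(position, orientation): joint-space move of the TCP to a pose.
- servo_line(position, orientation=None, rate=0.15, contact_N=None): straight line of the TCP; orientation=None keeps the orientation; rate is the mean speed in m/s. With contact_N (N) it stops when the force on the tool has changed by that much, and returns True; else False.
- goto_joints(angles): joint-space move.
- move_gripper(opening): finger opening in m; the grip force is fixed at half the most; returns when the fingers have stopped.
- sleep(seconds).
- inverse_kinematics(position, orientation): joint angles nearest the present ones, or None.
- capture(name): name is "side" or "top" or "wrist"; returns a dict with "image" (400x640x3 uint8, blue, green, red), "range_z" (400x640 float32, m along the optical axis (not along the pixel's ray), 0 where there is no reading), "intrinsics" (3x3 intrinsics, pixels), "k1" (the pictures are not rectified: a ray, as slopes to the right and down, at radius r is drawn at 1 + k1 r^2 times it, then the intrinsics apply), "R" (3x3) and "t" (3): a world point X has camera coordinates R X + t. Camera axes: x right, y down, z forward; pixel columns grow to the right and rows downward; lengths in m; the calibration is good to about 2 mm. A picture is of the moment at which its call begins.
A pose or a line that the arm cannot do raises PlanningError and nothing moves.
- close_job(): hands the job in; it is judged then, once.
Trained networks look in the newest picture that a camera, given by its name, has taken for a name from the list of things; names that differ only in an ending like _2 or _b are one class to them, and where a whole thing is asked for, a point or a joint stands for the part that bears it (a point fixed in the world has none). Each returns a list of dicts, best first, with "conf" (0 to 1); they miss things now and then, are a little off and sometimes report something else, mostly with a low value. They report only what shows in the picture. A call takes as long as a camera call.
- spot_in(camera, query): "xy" ([column, row] in pixels, amid what is visible of it).
- silhouettes(camera, query): "region" (400x640 bool, what is visible of it) and "xy" ([column, row] in pixels, amid what is visible of it).
Readings, each from a call of its own:
- current_clock(): time.
- current_joint_pos(): joint angles.
- current_qvel(): joint speeds.
- current_joint_torque(): joint torques, N m.
- current_position(): TCP position.
- current_orientation(): TCP orientation.
- current_force(): force on the tool from outside, world axes, zero at the start.
- current_torque(): the same for the moment, N m.
- current_finger_gap(): finger opening in m.
- current_grip_force(): force on a finger pad.
Only numpy, scipy, OpenCV 4.12 (cv2) and the standard library are available. Lean on these libraries where they do the work, as an engineer would, in place of code of your own. Each camera call takes 0.05 s, during which the arm holds its last target. There are 200 camera calls.

TASK

Put the two blue-capped drinking yoghurts from the orange carton upright into the chiller's narrow well, beside the orange-capped bottle already in it; lower each one so that it falls no more than the last 3 cm. Then turn the thermostat dial clockwise to the green mark. Leave the orange-capped bottles in the carton standing where they are, and the one in the well in the well.

Things in the scene. Friction and masses are not known exactly. Their poses are not given: they have to be found in the camera images.
- blue_a: a slim white drinking-yoghurt bottle with blue cap and blue label: 140 mm tall, body 30 mm in diameter up to 96 mm, cap 27 mm in diameter and 28 mm high (from 112 to 140 mm), 110 g. Origin at the centre of its underside, z along its axis towards the cap. It starts upright in one of the carton's four cells. One of the two to be loaded.
- blue_b: a slim white drinking-yoghurt bottle with blue cap and blue label: 140 mm tall, body 30 mm in diameter up to 96 mm, cap 27 mm in diameter and 28 mm high (from 112 to 140 mm), 110 g. Origin at the centre of its underside, z along its axis towards the cap. It starts upright in another cell of the carton. The other one to be loaded.
- orange_a: a bottle of the same size and shape as blue_a but with orange cap and label; origin at the centre of its underside, z along its axis towards the cap. It stands in the carton and stays there.
- orange_b: a bottle of the same size and shape as blue_a but with orange cap and label; origin at the centre of its underside, z along its axis towards the cap. It stands in the carton and stays there.
- orange_c: a bottle of the same size and shape as blue_a but with orange cap and label; origin at the centre of its underside, z along its axis towards the cap. It stands near the middle of the chiller's well, its cap 50 mm above the deck, and stays there; on either side of it is room for one more bottle.
- carton: orange display carton, fixed to the counter, 170 x 170 mm, 32 mm high, open on top, with walls and a low cross inside (4 mm thick, up to 32 mm) that make 2 x 2 cells; their centres are at x, y = +-37.5 mm in its frame, one bottle in each, and its floor is 4 mm thick. Origin at the centre of its underside; its sides run along its x and y.
- chiller: white countertop chiller, fixed to the counter: 200 mm (x) by 340 mm (y), flat deck 108 mm above the counter. Origin at the centre of its underside. At y = +70 mm its deck has the steel-rimmed well; at y = -95 mm the thermostat dial on a dark scale disc.
- well_floor (a point): centre of the floor of the chiller's well, 18 mm above the counter; axes as the chiller's. The well is a straight-walled slot 38 mm wide (x) and 128 mm long (y), 90 mm deep, open at the deck; three bottles fit in a row along y.
- dial (a joint): angle of the thermostat dial, rad, from 0 to 2.6, growing clockwise seen from above. At 0 its pointer (white line on the grip bar, off-centre towards the pointing end) points along the chiller's -x, at 1.57 along its +y. The pointer is at the middle of the green mark at 1.50.
- dial_grip (a point): point on the dial's vertical axis at the height to grip, 37 mm above the deck, 7 mm under the top of the grip bar. The black grip bar is 46 mm long along the pointer, 14 mm thick and 32 mm high, on a disc 48 mm in diameter whose top is 14 mm above the deck. Its -x axis follows the pointer.
- green_mark (a point): middle of the bright green mark (15 x 8 mm) on the dark scale disc around the dial, on the deck, 44 mm from the dial's axis. The other ticks are thin and white, 0.25 rad apart.

How it is judged:
By the outcome, as a careful person would: the job done as asked, in the order asked, and still so for the second after the job is handed in, with the robot touching nothing.
It also fails if it takes over 72 s, if anything falls off the work surface, if the arm or the gripper's body presses on something with over 40 N, if the wrist force passes 120 N, or if a joint passes its speed limit or range.

## Working session

There is one attempt and no reset: what is moved stays moved. The work goes in short steps, each a Python script; the robot and the scene stay as the last script left them, time stands still between calls to the robot, and variables do not carry over. Pictures are saved under pics/ and viewed, at most 10 in all, crops included, and the job is handed in when it is done.

```bash
mkdir -p pics
cat > h.py <<'E'
import numpy as np, cv2
from bench import *
def cloud(c):
    K=c["intrinsics"];h,w=c["range_z"].shape
    u,v=np.meshgrid(np.arange(w),np.arange(h))
    xd=(u-K[0,2])/K[0,0];yd=(v-K[1,2])/K[1,1]
    x,y=xd.copy(),yd.copy()
    for _ in range(8):
        f=1+c["k1"]*(x*x+y*y);x=xd/f;y=yd/f
    z=c["range_z"]
    P=np.stack([x*z,y*z,z],-1)
    return (P-c["t"])@c["R"]
E
python3 - <<'E'
from h import *
im=[]
for n in ("top","side"):
    c=capture(n);im.append(c["image"]);P=cloud(c);
    print(n,c["k1"],"cam",-c["R"].T@c["t"])
    cv2.imwrite(f"pics/{n}0.png",c["image"])
    np.savez(f"{n}.npz",P=P,im=c["image"],z=c["range_z"])
    for q in("blue_a","orange_a","carton","chiller","dial","green_mark","dial_grip"):
        for d in silhouettes(n,q)[:5]:
            m=d["region"]&(c["range_z"]>0);p=P[m]
            if len(p)==0: print(q,d["conf"],"none");continue
            top=p[p[:,2]>np.percentile(p[:,2],98)-0.006]
            print(q,round(d["conf"],2),np.round(d["xy"]),m.sum(),"med",np.median(p,0).round(3),"top",top.mean(0).round(3),len(top))
E
```

```text
top -0.007336169222399158 cam [0.41765409 0.06356566 1.34150161]
blue_a 0.61 [203. 183.] 218 med [0.526 0.327 0.124] top [0.529 0.335 0.145] 84
blue_a 0.57 [238. 184.] 207 med [0.526 0.25  0.137] top [0.529 0.256 0.145] 87
orange_a 0.79 [206. 154.] 266 med [0.6   0.328 0.107] top [0.605 0.335 0.145] 95
orange_a 0.72 [240. 154.] 250 med [0.597 0.251 0.108] top [0.602 0.256 0.145] 84
orange_a 0.66 [364. 162.] 171 med [ 0.576 -0.047  0.154] top [ 0.581 -0.05   0.159] 71
carton 0.95 [229. 172.] 3345 med [0.567 0.294 0.006] top [0.556 0.302 0.034] 426
chiller 0.71 [391. 166.] 11481 med [ 0.57  -0.121  0.108] top [ 0.562 -0.208  0.131] 403
dial 0.59 [430. 163.] 336 med [ 0.562 -0.209  0.125] top [ 0.561 -0.211  0.153] 88
dial 0.49 [204. 156.] 264 med [0.601 0.328 0.11 ] top [0.605 0.335 0.145] 98
green_mark 0.72 [396. 163.] 11584 med [ 0.569 -0.121  0.108] top [ 0.562 -0.208  0.131] 405
green_mark 0.52 [365. 161.] 195 med [ 0.577 -0.047  0.154] top [ 0.581 -0.051  0.159] 86
green_mark 0.37 [431. 166.] 336 med [ 0.562 -0.21   0.125] top [ 0.561 -0.211  0.153] 88
dial_grip 0.61 [432. 167.] 2
[... 429 characters left out ...]
.336 0.145] 94
orange_a 0.62 [240. 226.] 430 med [0.592 0.258 0.107] top [0.6   0.257 0.145] 69
orange_a 0.51 [320. 166.] 209 med [ 0.577 -0.043  0.132] top [ 0.579 -0.046  0.158] 35
carton 0.68 [244. 279.] 3203 med [0.544 0.319 0.016] top [0.55  0.312 0.032] 654
carton 0.64 [336. 186.] 7342 med [ 0.532 -0.04   0.102] top [ 0.559 -0.204  0.133] 194
chiller 0.75 [335. 186.] 7455 med [ 0.532 -0.042  0.101] top [ 0.56  -0.198  0.134] 199
dial 0.55 [359. 152.] 174 med [ 0.556 -0.203  0.131] top [ 0.557 -0.206  0.152] 34
green_mark 0.56 [335. 182.] 7239 med [ 0.532 -0.04   0.102] top [ 0.559 -0.202  0.133] 195
dial_grip 0.46 [357. 150.] 181 med [ 0.558 -0.203  0.131] top [ 0.561 -0.209  0.152] 34
```

View pics/top0.png

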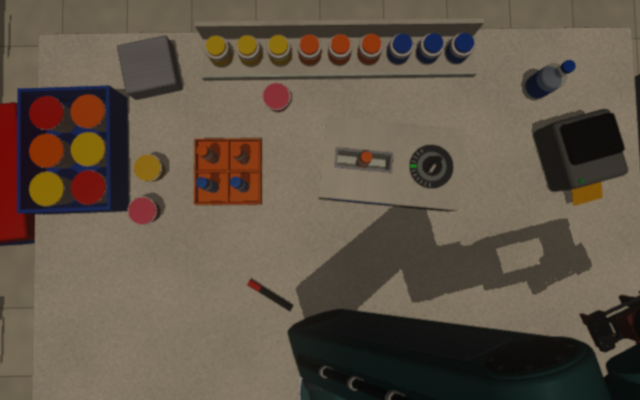

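View pics/side0.png

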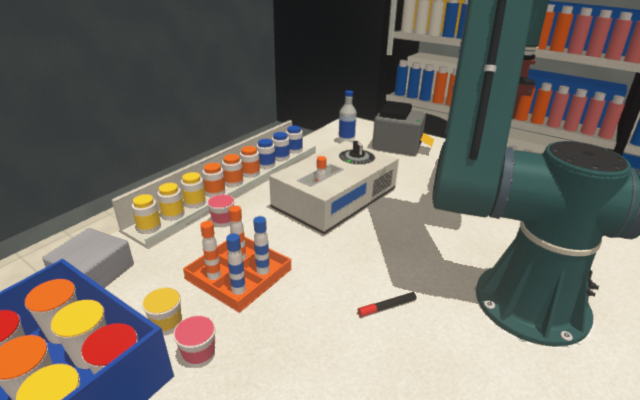

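The top view shows the blue bottles in the carton's lower cells at about (205,183) and (239,183), and orange_c in the well at (365,160). The dial is at (431,166), with the green mark to its left at (413,165). The side view agrees. Next I'll fit the chiller's pose and take a closer look from the wrist.

```bash
cat >> h.py <<'E'
from scipy.spatial.transform import Rotation as Ro
def q_down(a):  # tool z down, tool y at world yaw a
    y=np.array([np.cos(a),np.sin(a),0]);z=np.array([0,0,-1.]);return Ro.from_matrix(np.stack([np.cross(y,z),y,z],1)).as_quat()
E
python3 - <<'E'
from h import *
d=np.load("top.npz");P=d["P"];z=P[...,2]
m=(abs(z-.108)<.006)&(P[...,0]>.4)&(P[...,0]<.72)&(P[...,1]>-.4)&(P[...,1]<.12)
p=P[m][:,:2]
r=cv2.minAreaRect((p*1000).astype(np.float32));print("chiller",r,np.median(z[m]))
m=(abs(z-.032)<.008)&(P[...,0]>.45)&(P[...,0]<.7)&(P[...,1]>.15)&(P[...,1]<.45)
print("carton",cv2.minAreaRect((P[m][:,:2]*1000).astype(np.float32)))
print(Ro.from_quat(current_orientation()).as_matrix().round(2))
for a in (0,np.pi):
    print(a,[inverse_kinematics(p,q_down(a)) for p in([.5,-.1,.42],[.529,.257,.3])])
a=min((0,np.pi),key=lambda a:abs(inverse_kinematics([.5,-.1,.42],q_down(a))[5]))
x,y,zz=current_position()
servo_line([x,y,.42],rate=.3)
move_ptp([.5,-.1,.42],q_down(a))
c=capture("wrist");cv2.imwrite("pics/w1.png",c["image"]);np.savez("w1.npz",P=cloud(c),im=c["image"],**{k:c[k] for k in("R","t","intrinsics","k1","range_z")})
print(a,current_clock(),"cam",-c["R"].T@c["t"])
E
```

```text
chiller ((573.2633056640625, -118.4366455078125), (340.7720947265625, 201.1790771484375), 83.4343490600586) 0.10844891132477918
carton ((567.5890502929688, 295.8357238769531), (171.7012176513672, 168.42727661132812), 89.1683349609375)
[[ 0.92  0.38 -0.  ]
 [ 0.38 -0.92 -0.  ]
 [-0.    0.   -1.  ]]
0 [array([-3.32934186e-01,  1.03815166e-01,  1.37741407e+00, -4.44089210e-16,
        1.66036342e+00, -3.32934186e-01]), array([ 3.34819475e-01,  2.82805888e-01,  1.42889144e+00, -4.44089210e-16,
        1.42989532e+00,  3.34819475e-01])]
3.141592653589793 [array([-3.32934186e-01,  1.03815166e-01,  1.37741407e+00, -4.44089210e-16,
        1.66036342e+00,  2.80865847e+00]), array([ 3.34819475e-01,  2.82805888e-01,  1.42889144e+00, -4.44089210e-16,
        1.42989532e+00, -2.80677318e+00])]
0 3.5667 cam [ 0.50001765 -0.01623317  0.58244654]
```

View pics/w1.png

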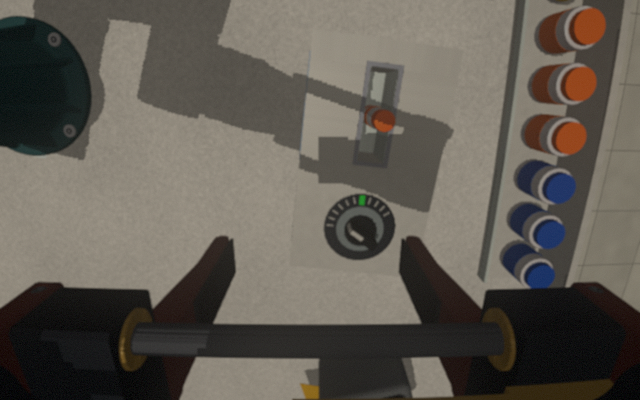

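The wrist view shows the well at about (380,113) with the orange cap at (381,119), and the dial at (359,227) with the green mark at (362,200). Now I'll check the model by overlaying it on this picture and measure the dial pointer.

```bash
cat > ov.py <<'E'
from h import *
d=np.load("w1.npz");P=d["P"];z=P[...,2];im=d["im"]
ok=d["range_z"]>0
m=ok&(abs(z-.108)<.006)&(P[...,0]>.4)&(P[...,0]<.72)&(P[...,1]>-.4)&(P[...,1]<.12)
print("deck",cv2.minAreaRect((P[m][:,:2]*1000).astype(np.float32)),np.median(z[m]))
def proj(X):
    X=np.asarray(X,float)@d["R"].T+d["t"];x=X[...,0]/X[...,2];y=X[...,1]/X[...,2];f=1+d["k1"]*(x*x+y*y)
    K=d["intrinsics"];return np.stack([x*f*K[0,0]+K[0,2],y*f*K[1,1]+K[1,2]],-1)
yaw=np.radians(-6.57);C=np.array([.573,-.1184]);c,s=np.cos(yaw),np.sin(yaw);R=np.array([[c,-s],[s,c]])
W=lambda x,y,zz=.108:np.r_[C+R@[x,y],zz]
S=6;x0,y0=300,30
big=cv2.resize(im[y0:y0+100*1,x0:x0+130],None,fx=S,fy=S,interpolation=cv2.INTER_CUBIC)
big=cv2.resize(im[30:270,290:450],None,fx=2.5*1,fy=2.5,interpolation=cv2.INTER_CUBIC)
def dr(b,pts,o,S,col):
    q=((proj(pts)-o+.5)*S).astype(np.int32);cv2.polylines(b,[q],True,col,1)
well=[W(a,70+0*a) if 0 else W(a/1e3,b/1e3) for a,b in((-19,6),(19,6),(19,134),(-19,134))]
th=np.linspace(0,6.28,40)
circ=[W(.044*np.cos(t),-.095+.044*np.sin(t)) for t in th]
g=1.5;gr=W(-.044*np.cos(g),-.095+.044*np.sin(g))
def crop(r0,r1,c0,c1,S):
    b=cv2.resize(im[r0:r1,c0:c1],None,fx=S,fy=S,interpolation=cv2.INTER_CUBIC)
    dr(b,well,np.array([c0,r0]),S,(255,255,0));dr(b,circ,np.array([c0,r0]),S,(0,255,255));dr(b,[gr,gr],np.array([c0,r0]),S,(0,0,255));return b
a=crop(50,180,330,430,4.5);b=crop(180,280,310,410,5)
H=max(a.shape[0],b.shape[0]);pad=lambda i:cv2.copyMakeBorder(i,0,H-i.shape[0],0,0,0)
o=np.hstack([pad(a),pad(b)]);o=cv2.resize(o,None,fx=.84,fy=.84);print(o.shape);cv2.imwrite("pics/ov1.png",o)
# dial bar
m=ok&(z>.14)&(z<.165)&(np.hypot(P[...,0]-W(0,-.095)[0],P[...,1]-W(0,-.095)[1])<.035)
r=cv2.minAreaRect((P[m][:,:2]*1000).astype(np.float32));print("bar",r,m.sum(),np.median(z[m]))
m=ok&(z>.152)&(np.hypot(P[...,0]-.581,P[...,1]+.05)<.035);print("orange_c",P[m].mean(0),cv2.minEnclosingCircle((P[m][:,:2]*1000).astype(np.float32)))
print("well",W(0,.07),"dial",W(0,-.095))
E
python3 ov.py
```

```text
deck ((574.136474609375, -117.51713562011719), (341.4673767089844, 201.43434143066406), 83.44638061523438) 0.10866958100776629
(491, 798, 3)
bar ((562.3723754882812, -210.3826446533203), (14.21639633178711, 46.168968200683594), 53.96086120605469) 368 0.15185290633934562
orange_c [ 0.56462758 -0.06825127  0.50674307] ((573.6519165039062, -57.61164093017578), 25.32154655456543)
well [ 0.58100919 -0.0488597   0.108     ] dial [ 0.56213038 -0.21277612  0.108     ]
```

View pics/ov1.png

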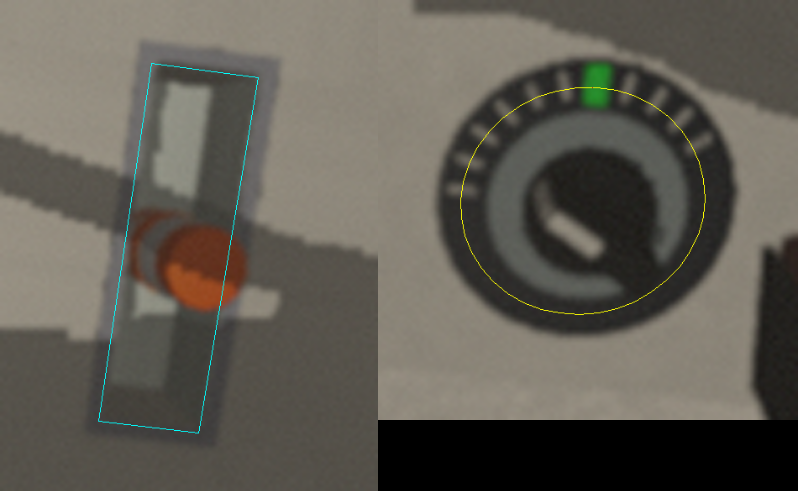

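The overlay shows the true rim centre and scale disc about 1 to 1.5 mm to the +x,+y side of my first fit, which matches the wrist deck fit, so I'll use centre (0.574, -0.117) and yaw -6.57°. The white pointer line lies on the upper-left half of the bar, from (545,212) to (603,250), so the dial reads about 0.515 rad. Now I'll load the first bottle.

```bash
cat >> h.py <<'E'
YAW=np.radians(-6.57);C=np.array([.574,-.117])
def W(x,y): return C+np.array([[np.cos(YAW),-np.sin(YAW)],[np.sin(YAW),np.cos(YAW)]])@[x,y]
Q=q_down(YAW)
def load(b,yoff,zc=.33):
    move_ptp([*b,.20],Q); move_gripper(.06)
    servo_line([*b,.111],rate=.12); move_gripper(0)
    print("gap",current_finger_gap(),current_grip_force())
    if current_finger_gap()<.02: return False
    servo_line([*b,zc],rate=.2); print("gap up",current_finger_gap())
    w=W(0,.07+yoff); move_ptp([*w,zc],Q); servo_line([*w,.235],rate=.15); sleep(.3)
    hit=servo_line([*w,.126],rate=.06,contact_N=6)
    p=current_position();print("hit",hit,p,current_force(),current_clock())
    if p[2]>.14: return False
    move_gripper(.05); servo_line([*w,.30],rate=.2); return True
E
python3 - <<'E'
from h import *
print(load([.529,.257],-.040),current_clock())
c=capture("wrist");cv2.imwrite("pics/w2.png",c["image"])
E
```

```text
gap 0.026193199342462684 30.000078678131104
gap up 0.026478004163832038
hit False [ 0.57770492 -0.0872773   0.1263411 ] [ 0.15271967  0.44915881 -0.71825302] 12.85
True 14.4417
```

View pics/w2.png

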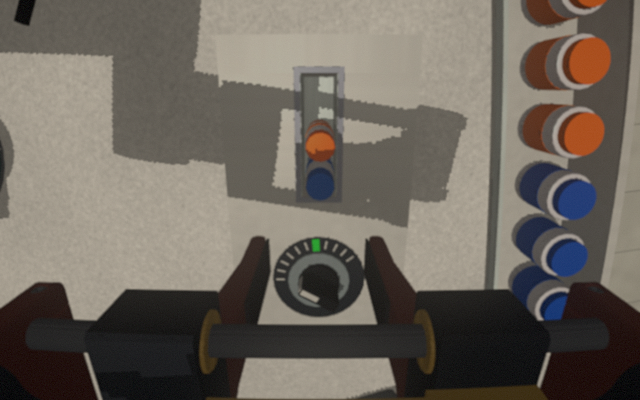

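The first blue cap is in the well at (320,181), upright beside the orange cap at (320,147). Now the second bottle, then a check.

Run:
```python
from h import *
ok=load([.529,.336],.040);print(ok,current_clock())
if ok:
    d=W(0,-.095)+[0,0]; move_ptp([d[0],d[1]-.06,.36],Q)
    c=capture("wrist");cv2.imwrite("pics/w3.png",c["image"]);P=cloud(c);z=P[...,2]
    m=(c["range_z"]>0)&(z>.147)&(z<.16)&(np.hypot(P[...,0]-d[0],P[...,1]-d[1])<.035)
    print("bar",cv2.minAreaRect((P[m][:,:2]*1000).astype(np.float32)),m.sum(),d,P[m].mean(0),current_clock())
```

```text
gap 0.026653521120921404 30.000030398368835
gap up 0.0264088965022319
hit False [ 0.58686458 -0.00777234  0.12633767] [ 0.61433932  1.02486332 -1.03083447] 23.6083
True 25.2
bar ((562.4310302734375, -211.59799194335938), (14.134613037109375, 46.5175666809082), 53.4154052734375) 570 [ 0.56313038 -0.21137612] [ 0.56266651 -0.21136541  0.15238848] 26.3083
```

View pics/w3.png

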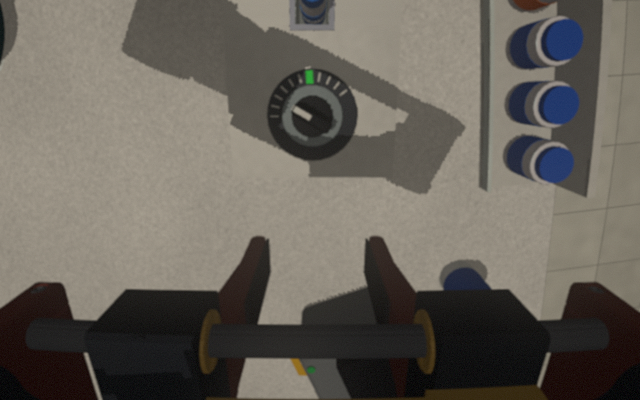

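The pointer line at (302,113) points to the upper left of the dial centre (312,115), and the green mark is at (310,76). Next I'll grip the bar and turn it clockwise.

Run:
```python
from h import *
d=[.5625,-.2113]; a0=np.radians(53.6); a1=YAW-1.5+np.pi/2
print(np.degrees(a1))
move_ptp([*d,.22],q_down(a0)); servo_line([*d,.128],rate=.1,contact_N=8); print(current_position())
move_gripper(0); print("gap",current_finger_gap())
j0=np.array(current_joint_pos()); j1=np.array(inverse_kinematics([*d,.128],q_down(a1))); print((j1-j0).round(3))
N=4
for k in range(1,N+1): goto_joints(list(j0+(j1-j0)*k/N))
sleep(.3); print("torque",current_torque(),current_force(),current_clock())
move_gripper(.05); servo_line([*d,.25],rate=.15)
move_ptp([d[0],d[1]-.06,.36],Q)
c=capture("wrist");P=cloud(c);z=P[...,2]
cv2.imwrite("pics/w4.png",cv2.resize(c["image"][50:190,230:400],None,fx=4,fy=4,interpolation=cv2.INTER_CUBIC))
m=(c["range_z"]>0)&(z>.147)&(z<.16)&(np.hypot(P[...,0]-d[0],P[...,1]-d[1])<.035)
print("bar",cv2.minAreaRect((P[m][:,:2]*1000).astype(np.float32)),m.sum(),current_clock())
c=capture("top");P=cloud(c);cv2.imwrite("pics/t4.png",cv2.resize(c["image"][110:220,180:470],None,fx=2.7,fy=2.7,interpolation=cv2.INTER_CUBIC))
```

```text
-2.5136692696234832
[ 0.56303986 -0.21157779  0.1286357 ]
gap 0.014000839677256691
[ 0.001  0.    -0.     0.002 -0.001  0.979]
torque [-0.03664888 -1.08054909  0.02381173] [ 4.88027517  0.32854125 -2.74356827] 30.6083
bar ((562.8125, -211.32095336914062), (46.769168853759766, 14.061491012573242), 87.94913482666016) 572 32.925
```

View pics/w4.png

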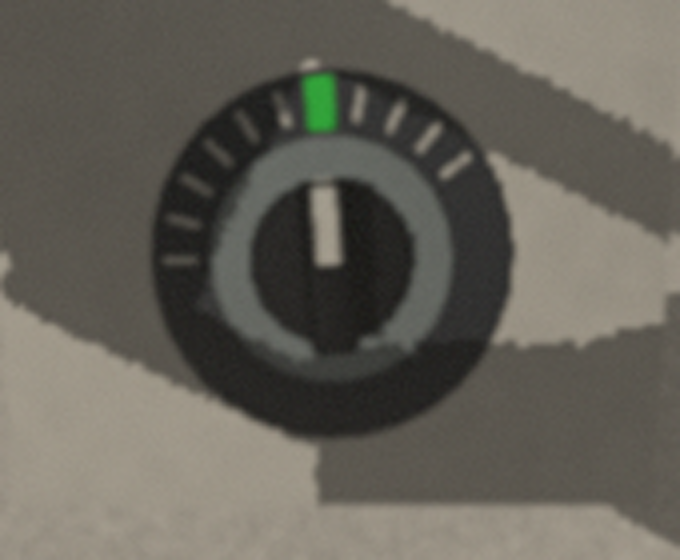

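View pics/t4.png

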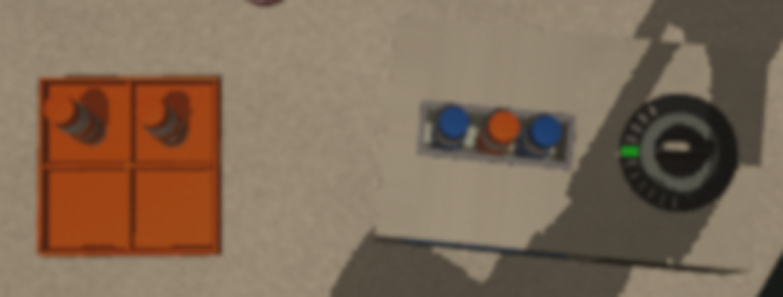

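The close-up shows the pointer (325,225) in line with the green mark (320,102). The top view shows the blue, orange and blue caps upright in the well at (452,122), (502,126) and (545,130), and both orange bottles still standing in their carton cells.

```bash
python3 -c "
from bench import *
print(close_job())"
```

```text
the job is handed in; nothing more can be done
None
```

The job is handed in: both blue-capped bottles are upright in the well on either side of the orange one, each released about 1 mm above the floor, the dial is on the green mark (about 1.49 rad against 1.50), and the orange-capped bottles were left where they stood, at about 33 s of the 72 s allowed.

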